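# Press down the label on the green plate

## Robot

A 6-joint arm with a two-finger parallel gripper is mounted at the origin on the work surface. World frame = base frame: x ahead of the robot, y to its left, z up, the work surface at z = 0. Lengths are in mm, angles in rad, forces in N, time in s.
With the tool pointing down it reaches from about 375 to 925 mm from the base axis. Payload 5.7 kg.
Tool frame: the origin (TCP) lies midway between the tips of the shut fingers; the grasp point (between the pads) lies 19 mm behind it; z points along the fingers, y is the line along which they close (so a half turn about z gives the same grasp; the last joint's range is limited). The gripper opens to 85 mm and grips with 20 to 120 N. Pads are 22 mm wide; open, the fingers measure 114 mm over their backs; the gripper's body (76 mm by 85 mm) begins 54 mm behind the grasp point. The pads swing forward as they close: fully open they stand 13 mm farther back than shut.
Start: joints at [1.163, 0.359, 1.51, -0, 1.272, -0.115], TCP at [173.174, 574.434, 231.267] pointing down, gripper open.
Joint ranges: [-2.97, 2.97], [-1.01, 2.36], [0.21, 2.38], [-0.96, 4.11], [0.2, 2.71], [-2.98, 2.98]. Speed limits (rad/s): [2.39, 2.39, 3.14, 3.14, 3.14, 3.14].

## Interface

Orientations are given as a unit quaternion [x, y, z, w].
In Python, from bench import r, optics gives the robot as it stands.
- The arm moves only by the tool arm_command, never from a script. Its argument "commands" is a list of rows, each an object of numbers: "dx", "dy", "dz": the shift along the world's x, y, z in mm; "ax", "ay", "az": the turn, a rotation vector about the world's x, y, z in degrees; "fingers": the closure, from 0 (fully open) to 1 (shut). In form: [{"dx": .., "dy": .., "dz": .., "ax": .., "ay": .., "az": .., "fingers": ..}, ...]. A call has 1 to 10 rows; each row is the pose to reach, as a shift and turn from the pose commanded when the call began; what a row does not reach only later rows make up. A row lasts 1/8 s, in which the tool goes at most 62.5 mm and 10.7 degrees, less where a joint would pass 70% of its speed; a pose out of reach is approached as far as the arm can. A call with a gripper value outside its range is refused whole. The fingers move at their own pace and stop on an object; the grip force is fixed at half the most. Time passes only in rows, so rows that repeat a pose let the fingers close. It gives the time, the measured TCP pose, the force, the opening and the grip force at its end, in the units of the state.
- r.observe(): the state, without advancing time (a new reading comes with each control period).
- optics.camera(name): name is "scene" or "top" or "wrist"; returns a dict with "color" (480x640x3 uint8, blue, green, red), "z_map" (480x640 float32, mm along the optical axis (not along the pixel's ray), 0 where there is no reading), "fx", "fy", "cx", "cy" (pixels), "rvec" (rotation vector, rad) and "tvec" (3), from world to camera coordinates, as OpenCV has them; the wrist camera has in their place "tool_from_camera" (4x4, takes a point from camera to tool coordinates, whose origin is the TCP and whose axes are the flange's). Camera axes: x right, y down, z forward; pixel columns grow to the right and rows downward; lengths in mm; the calibration is good to about 2 mm. A picture is of the moment at which its call begins: read the wrist's pose just before it.
- r.job_done(): hands the job in; it is judged then, once.
The state is a dict: "t": time; "q": joint angles; "qd": joint speeds; "joint_torque": joint torques, N m; "ee_pos": TCP position; "tool_rot": TCP orientation; "ft_force": force on the tool from outside, world axes, zero at the start; "torque": the same for the moment, N m; "grip_width": finger opening in mm; "finger_force": force on a finger pad.
Only numpy, scipy, OpenCV 4.12 (cv2) and the standard library are available. Lean on these libraries where they do the work, as an engineer would, in place of code of your own. Each camera call takes 0.05 s, during which the arm holds its last target. There are 200 camera calls.

## Task

Three plates on the labelling bench each carry a white barcode label, but the one on the green plate has only been laid on and still stands a little proud. Press that label down flat onto the green plate with your fingertips, gently, then lift your hand well clear. Do not slide, tip or lift the green plate, do not thump it or lean on it hard, and do not touch the other plates, the crockery or the label roll around it.

Things in the scene. Friction and masses are not known exactly. Their poses are not given: they have to be found in the camera images.
- green_label_top (a point): centre of the upper face of the white label on the green plate: the spot to press. The label is a flat stiff card oblong, 30 mm along its own x by 44 mm along its own y and 1.6 mm thick, level, with black bars and one red edge strip. At first its upper face is about 11 mm above the bench, 4 mm higher than when it lies flat on the glaze
- green_label (a joint): how far that label has been pressed down, in m: 0 to 0.001 at the start, 0.004 when it lies flat on the glaze. It begins to go down under about 1.5 N, lies flat at about 3 N, and stays down where it is left
- green_plate: the green glazed stoneware plate with brown rim. Its origin is at the centre of its underside, z up; radius 95 mm over the rim, rim 22 mm high, flat well floor (radius 62 mm) 6 mm above the bench. Loose, about 0.45 kg, standing on a foot disc of 60 mm radius. The centre of its label lies 38 mm from the plate's centre along the plate's own +x
- cream_plate: cream and tan plate of the same shape with its own label already stuck flat. Its origin is at the centre of its underside, z up; radius 95 mm over the rim, rim 22 mm high, flat well floor (radius 62 mm) 6 mm above the bench. Loose, about 0.45 kg, not to be touched
- blue_plate: blue plate of the same shape with its own label already stuck flat. Its origin is at the centre of its underside, z up; radius 95 mm over the rim, rim 22 mm high, flat well floor (radius 62 mm) 6 mm above the bench. Loose, about 0.45 kg, not to be touched
- red_jug: red jug, 135 mm high, 94 mm across, loop handle out to 78 mm on its own +y side, spout on -y; origin at the centre of its underside; loose, not to be touched
- mug: white mug, 92 mm high, 80 mm across, handle out to 77 mm on its own +y side; origin at the centre of its underside; loose, not to be touched
- espresso_cup: small pink cup without a handle, 55 mm high, 60 mm across the rim; origin at the centre of its underside; loose, not to be touched
- label_roll: roll of white labels standing on its end, 66 mm across, 38 mm high; origin at the centre of its underside; loose, not to be touched
- blue_teapot: dark blue teapot, 116 mm high to the lid's knob, 124 mm across, spout out to 100 mm on its own +x, handle out to 96 mm on -x; origin at the centre of its underside; loose, not to be touched
- sauce_bowls: pile of four mint-green sauce bowls, 96 mm across, about 61 mm high, as one piece; origin at the centre of its underside; loose, not to be touched

How it is judged (in metres and radians):
On the way:
1. the fingertips press on the label of the green plate and it goes down (by more than 3 of its 4 mm) (value of joint green_label above 0.003 m and contact force between the fingers and green_plate above 0.5 N), for 0.1 s.
At the end, for the whole second after the job is handed in: the label is down by more than 3 of its 4 mm; the green plate and its label lie within 15 mm of their start, level (3 degrees) and at rest; the point between the finger pads is at least 80 mm from the label (tips about 60 mm clear); everything else stands within 10 mm of where it was (value of joint green_label above 0.003 m and distance of each of green_plate, green_label_top from where it was at the start of the episode below 0.015 m and angle between green_plate's own z axis and vertical below 0.05 rad and linear speed of green_plate below 0.02 m/s and distance between the grasp point and green_label_top above 0.08 m and distance of each of cream_plate, blue_plate, red_jug, mug, espresso_cup, label_roll, blue_teapot, sauce_bowls from where it was at the start of the episode below 0.01 m); the robot touches nothing.
It fails at once if the green plate is lifted or tipped (raised by 10 mm or tilted by more than 7 degrees) (height (world z) of green_plate above 0.01 m or angle between green_plate's own z axis and vertical above 0.12 rad).
It fails at once if the green plate is slid or turned so that it or its label goes more than 15 mm from its start (distance of any of green_plate, green_label_top from where it was at the start of the episode above 0.015 m).
It fails at once if the green plate or its label is thumped or leaned on hard (more than 80 N) (contact force between any of the fingers, the arm and green_plate above 80 N).
It fails at once if the robot touches the cream or the blue plate (more than 0.3 N) (contact force between any of the arm, the fingers and cream_plate above 0.3 N or contact force between any of the arm, the fingers and blue_plate above 0.3 N).
It fails at once if the robot touches the jug, mug, cup, label roll, teapot or sauce bowls (more than 0.3 N) (contact force between any of the arm, the fingers and red_jug above 0.3 N or contact force between any of the arm, the fingers and mug above 0.3 N or contact force between any of the arm, the fingers and espresso_cup above 0.3 N or contact force between any of the arm, the fingers and label_roll above 0.3 N or contact force between any of the arm, the fingers and blue_teapot above 0.3 N or contact force between any of the arm, the fingers and sauce_bowls above 0.3 N).
It also fails if it takes over 34 s, if anything falls off the work surface, if the arm or the gripper's body presses on something with over 40 N, if the wrist force passes 120 N, or if a joint passes its speed limit or range.

## Working session

There is one attempt and no reset: what is moved stays moved. The work goes in short steps, Python scripts to look and compute and a tool call to move; the robot and the scene stay as the last step left them, time stands still between calls to the robot, and variables do not carry over. Pictures are saved under pics/ and viewed, at most 10 in all, crops included, and the job is handed in when it is done.

Besides the shell and the picture viewer there is one more tool, called after "Request:" in YAML: its name, and indented under it one key for each argument. arm_command: Moves the arm, as the interface text tells. Its arguments: {"type":"object","properties":{"commands":{"type":"array"}},"required":["commands"]}

```bash
mkdir -p pics
cat > h.py <<'E'
import numpy as np, cv2
from bench import r, optics
def world(c,u,v,z):
    R=cv2.Rodrigues(np.array(c["rvec"],float))[0]; t=np.array(c["tvec"],float).ravel()
    d=R.T@np.array([(u-c["cx"])/c["fx"],(v-c["cy"])/c["fy"],1]); o=-R.T@t
    return o+d*(z-o[2])/d[2]
E
python3 - <<'E'
from h import *
s=r.observe(); print(s["t"],s["ee_pos"],s["tool_rot"],s["ft_force"],s["grip_width"])
import pickle
for n in("top","scene"):
    c=optics.camera(n); cv2.imwrite(f"pics/{n}.png",c["color"]); pickle.dump(c,open(n+".pkl","wb"))
E
```

```text
0.0 [172.91356467 573.81282121 230.42950622] [ 1.45888817e-01  9.89300535e-01 -9.16826719e-04 -2.54054763e-04] [0.67303496 0.9067275  0.73280624] 85.13274161741445
```

View pics/top.png

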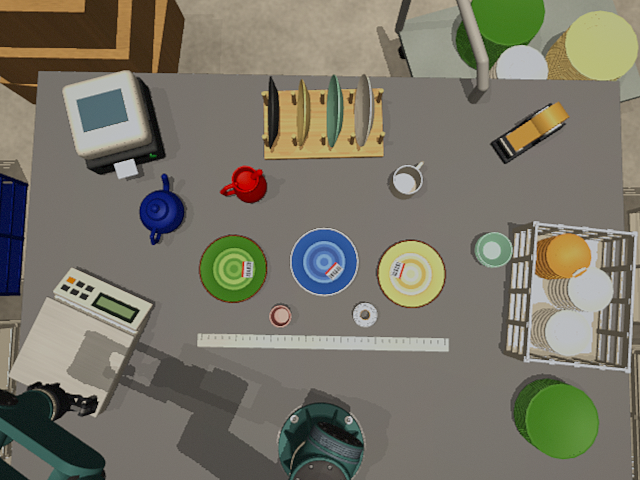

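View pics/scene.png

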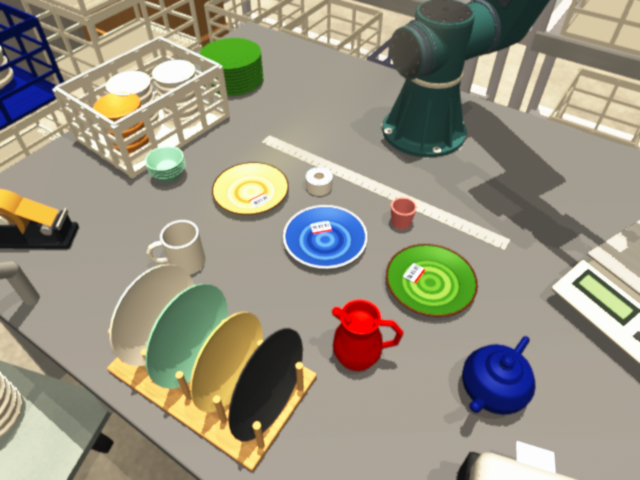

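The top view shows the green plate at about (233,268) with its white label at about (247,269). The blue plate is to its right at (324,262), the jug is at (246,184), the teapot at (162,210) and the pink cup at (281,315). The scene view has the label at about (413,273).

```bash
cat > m.py <<'E'
from h import *; import pickle
for n,b in(("top",(195,230,272,306)),("scene",(380,240,480,320))):
    c=pickle.load(open(n+".pkl","rb")); im=c["color"].astype(int); x0,y0,x1,y1=b
    R=np.zeros(im.shape[:2],bool); R[y0:y1,x0:x1]=1
    B,G,Rd=im[...,0],im[...,1],im[...,2]
    blue_ch=(B>110)&R   # white card: blue channel high on green plate
    k,l,st,ce=cv2.connectedComponentsWithStats(cv2.morphologyEx(blue_ch.astype(np.uint8),cv2.MORPH_CLOSE,np.ones((3,3))))
    red=(Rd>140)&(G<100)&(B<110)&R
    for i in range(1,k):
        if st[i,4]<20: continue
        m=(l==i)|(red&cv2.dilate((l==i).astype(np.uint8),np.ones((5,5))).astype(bool))
        v,u=np.nonzero(m); P=np.array([world(c,a,d,11) for a,d in zip(u,v)])[:,:2].astype(np.float32)
        print(n,m.sum(),u.mean(),v.mean(),"rect",cv2.minAreaRect(P),"mean",P.mean(0))
    v,u=np.nonzero(red); 
    if len(u): print(" red",len(u),world(c,u.mean(),v.mean(),11))
    g=((G>B+40)&(G>Rd+20)&R).astype(np.uint8)
    brown_or_green=cv2.morphologyEx((((abs(G-B)>30)|(abs(Rd-B)>30)|blue_ch)&R).astype(np.uint8),cv2.MORPH_OPEN,np.ones((3,3)))
    ct=max(cv2.findContours(brown_or_green,0,2)[0],key=cv2.contourArea)[:,0]
    P=np.array([world(c,a,d,22) for a,d in ct])[:,:2].astype(np.float32)
    print(" plate",cv2.fitEllipse(P))
    if n=="top":
        for nm,(u,v),z in(("jug",(246,184),80),("cup",(281,315),55),("blue",(324,262),22),("teapot",(162,210),60)): print(nm,world(c,u,v,z).round())
        z=c["z_map"]; print("zmap label", z[266:272,244:251].mean(), z[315,220:240].mean())
E
python3 m.py
```

```text
top 1479 231.25422582826235 269.82961460446245 rect ((482.5957336425781, 254.94052124023438), (210.4735870361328, 215.92822265625), 1.0939671993255615) mean [475.69354 259.2573 ]
top 180 247.17777777777778 269.02777777777777 rect ((478.48577880859375, 213.92288208007812), (44.857818603515625, 30.901777267456055), 1.0798753499984741) mean [478.375  214.6047]
 red 24 [480.05955553 228.02789957  11.        ]
 plate ((480.3088073730469, 253.70542907714844), (186.88272094726562, 195.63294982910156), 61.740108489990234)
jug [707. 215.  80.]
cup [354. 113.  55.]
blue [501.  -0.  22.]
teapot [634. 447.  60.]
zmap label 1519.4937 1554.3899
scene 2231 427.06140744060957 272.0412371134021 rect ((468.71832275390625, 252.5295867919922), (210.75245666503906, 240.69859313964844), 34.15265655517578) mean [459.59143 235.469  ]
scene 263 413.3954372623574 272.3688212927757 rect ((480.1204833984375, 213.21861267089844), (31.86191749572754, 49.79157257080078), 88.18455505371094) mean [480.3149  212.92061]
 red 32 [514.44702102 229.89956571  11.        ]
 plate ((429.4974670410156, 233.5533447265625), (235.3961944580078, 317.7908935546875), 108.87664794921875)
```

Both views agree on the label centre at about (479, 213.5). The measured card is 45×31 mm, and it lies 40 mm from the plate centre, close to the 38 mm given. I'll move above it with the fingers shut.

Request:
arm_command:
  commands:
    - {"dx": 31, "dy": -36, "dz": 0, "fingers": 1}
    - {"dx": 61, "dy": -72, "dz": 0, "fingers": 1}
    - {"dx": 92, "dy": -108, "dz": 0, "fingers": 1}
    - {"dx": 122, "dy": -144, "dz": 0, "fingers": 1}
    - {"dx": 153, "dy": -180, "dz": 0, "fingers": 1}
    - {"dx": 184, "dy": -216, "dz": 0, "fingers": 1}
    - {"dx": 214, "dy": -252, "dz": 0, "fingers": 1}
    - {"dx": 245, "dy": -288, "dz": 0, "fingers": 1}
    - {"dx": 275, "dy": -324, "dz": 0, "fingers": 1}
    - {"dx": 306, "dy": -361, "dz": 0, "fingers": 1}

```text
invalid input at $.commands[0]: expected keys dx, dy, dz, ax, ay, az, fingers
```

Request:
arm_command:
  commands:
    - {"dx": 0, "dy": 0, "dz": -40, "fingers": 1}
    - {"dx": 0, "dy": 0, "dz": -80, "fingers": 1}
    - {"dx": 0, "dy": 0, "dz": -120, "fingers": 1}
    - {"dx": 0, "dy": 0, "dz": -120, "fingers": 1}
    - {"dx": 0, "dy": 0, "dz": -120, "fingers": 1}

```text
invalid input at $.commands[0]: expected keys dx, dy, dz, ax, ay, az, fingers
```

Run:
```python
from h import *; import pickle
s=r.observe(); print(s["t"],s["ee_pos"],s["tool_rot"],s["ft_force"],s["grip_width"])
c=optics.camera("wrist"); c["s"]=s; pickle.dump(c,open("wrist.pkl","wb")); cv2.imwrite("pics/w1.png",c["color"]); print(c["tool_from_camera"])
```

```text
0.1 [172.91711503 573.8849238  230.5246129 ] [ 1.45872519e-01  9.89303025e-01 -8.25452169e-04 -2.28569808e-04] [-0.49069447 -0.42479346 -0.38787456] 85.56771361957135
[[-7.70265083e-04 -9.49063131e-01 -3.15085037e-01  7.99811802e+01]
 [ 9.99999699e-01 -7.60256117e-04 -1.54668724e-04  9.17554198e-01]
 [-9.27549427e-05 -3.15085061e-01  9.49063431e-01 -1.42012795e+02]
 [ 0.00000000e+00  0.00000000e+00  0.00000000e+00  1.00000000e+00]]
```

View pics/w1.png

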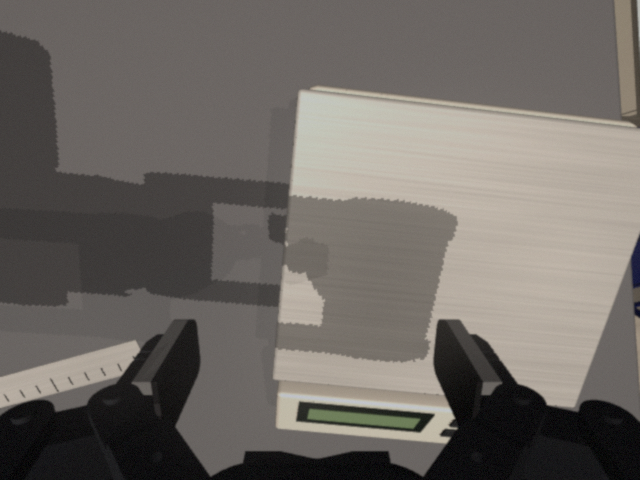

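The moves were refused because every row needs all the keys. The wrist picture shows only the start pose: the scale and the open fingers at about (165,370) and (465,370). I'll resend the moves.

Request:
arm_command:
  commands:
    - {"dx": 31, "dy": -36, "dz": 0, "ax": 0, "ay": 0, "az": 0, "fingers": 1}
    - {"dx": 61, "dy": -72, "dz": 0, "ax": 0, "ay": 0, "az": 0, "fingers": 1}
    - {"dx": 92, "dy": -108, "dz": 0, "ax": 0, "ay": 0, "az": 0, "fingers": 1}
    - {"dx": 122, "dy": -144, "dz": 0, "ax": 0, "ay": 0, "az": 0, "fingers": 1}
    - {"dx": 153, "dy": -180, "dz": 0, "ax": 0, "ay": 0, "az": 0, "fingers": 1}
    - {"dx": 184, "dy": -216, "dz": 0, "ax": 0, "ay": 0, "az": 0, "fingers": 1}
    - {"dx": 214, "dy": -252, "dz": 0, "ax": 0, "ay": 0, "az": 0, "fingers": 1}
    - {"dx": 245, "dy": -288, "dz": 0, "ax": 0, "ay": 0, "az": 0, "fingers": 1}
    - {"dx": 275, "dy": -324, "dz": 0, "ax": 0, "ay": 0, "az": 0, "fingers": 1}
    - {"dx": 306, "dy": -361, "dz": 0, "ax": 0, "ay": 0, "az": 0, "fingers": 1}

```text
t: 1.4
ee_pos: [479.8, 212.1, 231.1]
tool_rot: [0.146, 0.989, -0.0, -0.0]
ft_force: [-0.1, -0.1, -0.4]
grip_width: 0.0
finger_force: 0.0
```

Request:
arm_command:
  commands:
    - {"dx": 0, "dy": 0, "dz": -40, "ax": 0, "ay": 0, "az": 0, "fingers": 1}
    - {"dx": 0, "dy": 0, "dz": -80, "ax": 0, "ay": 0, "az": 0, "fingers": 1}
    - {"dx": 0, "dy": 0, "dz": -120, "ax": 0, "ay": 0, "az": 0, "fingers": 1}
    - {"dx": 0, "dy": 0, "dz": -120, "ax": 0, "ay": 0, "az": 0, "fingers": 1}
    - {"dx": 0, "dy": 0, "dz": -120, "ax": 0, "ay": 0, "az": 0, "fingers": 1}

```text
t: 2.02
ee_pos: [479.9, 213.7, 112.2]
tool_rot: [0.146, 0.989, 0.0, 0.0]
ft_force: [0.1, 0.5, -0.0]
grip_width: -0.2
finger_force: 0.0
```

Run:
```python
from h import *; import pickle
from scipy.spatial.transform import Rotation as Ro
s=r.observe(); print(s["t"],s["ee_pos"],s["ft_force"],s["grip_width"])
c=optics.camera("wrist"); cv2.imwrite("pics/w2.png",c["color"])
im=c["color"].astype(int);T=np.array(c["tool_from_camera"]); W=Ro.from_quat(s["tool_rot"]).as_matrix()
def ww(u,v,z):
    o=W@T[:3,3]+s["ee_pos"]; d=W@T[:3,:3]@np.array([(u-c["cx"])/c["fx"],(v-c["cy"])/c["fy"],1]); return o+d*(z-o[2])/d[2]
m=((im.min(2)>110)).astype(np.uint8); m=cv2.morphologyEx(m,cv2.MORPH_CLOSE,np.ones((15,15)))
k,l,st,ce=cv2.connectedComponentsWithStats(m)
for i in range(1,k):
    if st[i,4]<800: continue
    v,u=np.nonzero(l==i); P=np.array([ww(a,b,11)[:2] for a,b in zip(u,v)],np.float32)
    print(st[i],ce[i],cv2.minAreaRect(P))
```

```text
2.025 [479.87247397 213.67593959 112.24902649] [ 0.11909266  0.476118   -0.03306685] -0.2438106902774299
[    0     0   277   398 40785] [128.6323158  222.90496506] ((441.4915771484375, 98.53145599365234), (259.3479309082031, 125.20904541015625), 18.661617279052734)
[  327     0   313   480 68607] [548.80679814 205.09636043] ((546.5509033203125, 315.84716796875), (182.03729248046875, 376.1945495605469), 87.14311218261719)
[ 285  129  102  148 7842] [328.18158633 199.12165264] ((461.9540710449219, 228.3271484375), (52.37358474731445, 93.67760467529297), 44.802188873291016)
[   0  277  120  145 2692] [ 68.25668648 351.35066865] ((511.53875732421875, 20.388038635253906), (80.82324981689453, 114.49376678466797), 59.499725341796875)
[   0  328   67   52 1765] [ 33.50141643 352.8713881 ] ((502.1611328125, 5.527332305908203), (43.79525375366211, 41.08830261230469), 23.919130325317383)
```

View pics/w2.png

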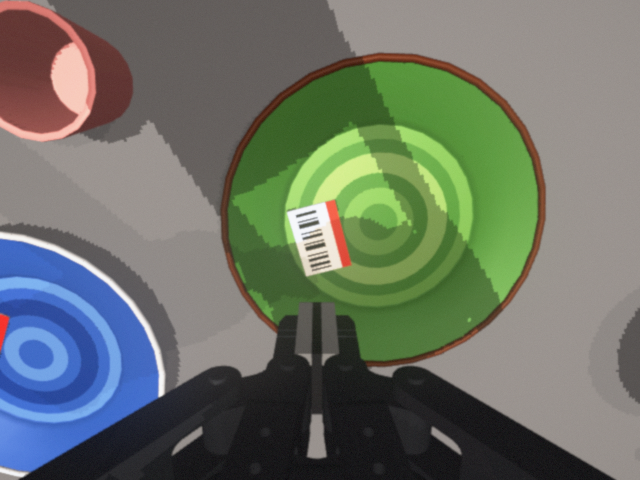

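The wrist view shows the label whole, with corners at about (288,210), (337,201), (351,265) and (307,276). The shut fingertips are at (317,310). I'll cast the corner rays.

Run:
```python
from h import *
from scipy.spatial.transform import Rotation as Ro
s=r.observe(); c=optics.camera("wrist"); T=np.array(c["tool_from_camera"]); W=Ro.from_quat(s["tool_rot"]).as_matrix()
def ww(u,v,z):
    o=W@T[:3,3]+s["ee_pos"]; d=W@T[:3,:3]@np.array([(u-c["cx"])/c["fx"],(v-c["cy"])/c["fy"],1]); return o+d*(z-o[2])/d[2]
P=np.array([ww(*p,11) for p in((288,210),(337,201),(351,265),(307,276))]); print(P.round(1),P.mean(0), np.linalg.norm(P-np.roll(P,1,0),axis=1)); print(s["ee_pos"])
```

```text
[[457.5 203.8  11. ]
 [460.7 233.9  11. ]
 [503.4 231.1  11. ]
 [502.6 201.9  11. ]] [481.04532186 217.67045815  11.        ] [45.15805959 30.34889011 42.81239361 29.15979913]
[480.40020921 213.87237448 112.79296051]
```

All the estimates fall within 4 mm of each other, and the card sizes check out. I'll aim for (480, 215.5), descend to just above the label, then press in small steps.

Request:
arm_command:
  commands:
    - {"dx": 0, "dy": 2, "dz": -30, "ax": 0, "ay": 0, "az": 0, "fingers": 1}
    - {"dx": 0, "dy": 2, "dz": -60, "ax": 0, "ay": 0, "az": 0, "fingers": 1}
    - {"dx": 0, "dy": 2, "dz": -80, "ax": 0, "ay": 0, "az": 0, "fingers": 1}
    - {"dx": 0, "dy": 2, "dz": -92, "ax": 0, "ay": 0, "az": 0, "fingers": 1}
    - {"dx": 0, "dy": 2, "dz": -94, "ax": 0, "ay": 0, "az": 0, "fingers": 1}
    - {"dx": 0, "dy": 2, "dz": -94, "ax": 0, "ay": 0, "az": 0, "fingers": 1}

```text
t: 2.88
ee_pos: [479.9, 215.7, 18.1]
tool_rot: [0.146, 0.989, 0.0, 0.001]
ft_force: [-1.4, -0.5, 0.0]
grip_width: 0.0
finger_force: 0.0
```

Request:
arm_command:
  commands:
    - {"dx": 0, "dy": 0, "dz": -1, "ax": 0, "ay": 0, "az": 0, "fingers": 1}
    - {"dx": 0, "dy": 0, "dz": -2, "ax": 0, "ay": 0, "az": 0, "fingers": 1}
    - {"dx": 0, "dy": 0, "dz": -3, "ax": 0, "ay": 0, "az": 0, "fingers": 1}
    - {"dx": 0, "dy": 0, "dz": -4, "ax": 0, "ay": 0, "az": 0, "fingers": 1}
    - {"dx": 0, "dy": 0, "dz": -5, "ax": 0, "ay": 0, "az": 0, "fingers": 1}
    - {"dx": 0, "dy": 0, "dz": -5, "ax": 0, "ay": 0, "az": 0, "fingers": 1}

```text
t: 3.62
ee_pos: [479.1, 215.4, 12.1]
tool_rot: [0.146, 0.989, -0.0, -0.0]
ft_force: [-0.9, -0.1, -0.6]
grip_width: 0.0
finger_force: 0.0
```

Request:
arm_command:
  commands:
    - {"dx": 0, "dy": 0, "dz": -0.5, "ax": 0, "ay": 0, "az": 0, "fingers": 1}
    - {"dx": 0, "dy": 0, "dz": -1, "ax": 0, "ay": 0, "az": 0, "fingers": 1}
    - {"dx": 0, "dy": 0, "dz": -1.5, "ax": 0, "ay": 0, "az": 0, "fingers": 1}
    - {"dx": 0, "dy": 0, "dz": -2, "ax": 0, "ay": 0, "az": 0, "fingers": 1}
    - {"dx": 0, "dy": 0, "dz": -2, "ax": 0, "ay": 0, "az": 0, "fingers": 1}

```text
t: 4.25
ee_pos: [479.2, 215.4, 10.3]
tool_rot: [0.146, 0.989, -0.0, -0.0]
ft_force: [-0.8, -0.2, 1.3]
grip_width: -0.1
finger_force: 0.6
```

Request:
arm_command:
  commands:
    - {"dx": 0, "dy": 0, "dz": -0.5, "ax": 0, "ay": 0, "az": 0, "fingers": 1}
    - {"dx": 0, "dy": 0, "dz": -1, "ax": 0, "ay": 0, "az": 0, "fingers": 1}
    - {"dx": 0, "dy": 0, "dz": -1, "ax": 0, "ay": 0, "az": 0, "fingers": 1}

```text
t: 4.62
ee_pos: [479.2, 215.5, 9.3]
tool_rot: [0.146, 0.989, -0.0, 0.0]
ft_force: [-0.4, -0.1, 2.3]
grip_width: -0.1
finger_force: 0.8
```

Contact: the force is starting to rise. I'll keep going gently.

Request:
arm_command:
  commands:
    - {"dx": 0, "dy": 0, "dz": -0.5, "ax": 0, "ay": 0, "az": 0, "fingers": 1}
    - {"dx": 0, "dy": 0, "dz": -1, "ax": 0, "ay": 0, "az": 0, "fingers": 1}
    - {"dx": 0, "dy": 0, "dz": -1, "ax": 0, "ay": 0, "az": 0, "fingers": 1}

```text
t: 5.0
ee_pos: [479.2, 215.5, 8.2]
tool_rot: [0.146, 0.989, -0.0, -0.0]
ft_force: [0.3, 0.6, 1.6]
grip_width: -0.0
finger_force: 0.8
```

Request:
arm_command:
  commands:
    - {"dx": 0, "dy": 0, "dz": -0.5, "ax": 0, "ay": 0, "az": 0, "fingers": 1}
    - {"dx": 0, "dy": 0, "dz": -1, "ax": 0, "ay": 0, "az": 0, "fingers": 1}
    - {"dx": 0, "dy": 0, "dz": -1, "ax": 0, "ay": 0, "az": 0, "fingers": 1}

```text
t: 5.38
ee_pos: [479.2, 215.5, 7.6]
tool_rot: [0.146, 0.989, -0.0, 0.0]
ft_force: [-1.1, -0.4, 6.7]
grip_width: -0.2
finger_force: 3.5
```

Request:
arm_command:
  commands:
    - {"dx": 0, "dy": 0, "dz": -0.3, "ax": 0, "ay": 0, "az": 0, "fingers": 1}
    - {"dx": 0, "dy": 0, "dz": -0.5, "ax": 0, "ay": 0, "az": 0, "fingers": 1}
    - {"dx": 0, "dy": 0, "dz": -0.5, "ax": 0, "ay": 0, "az": 0, "fingers": 1}
    - {"dx": 0, "dy": 0, "dz": -0.5, "ax": 0, "ay": 0, "az": 0, "fingers": 1}

```text
t: 5.88
ee_pos: [479.3, 215.5, 7.6]
tool_rot: [0.146, 0.989, 0.0, 0.0]
ft_force: [-2.8, -1.0, 13.1]
grip_width: 0.1
finger_force: 6.2
```

The force has risen to 13 N with no further travel, so the label is bottomed flat. I'll lift straight up.

Request:
arm_command:
  commands:
    - {"dx": 0, "dy": 0, "dz": 2, "ax": 0, "ay": 0, "az": 0, "fingers": 1}
    - {"dx": 0, "dy": 0, "dz": 10, "ax": 0, "ay": 0, "az": 0, "fingers": 1}
    - {"dx": 0, "dy": 0, "dz": 35, "ax": 0, "ay": 0, "az": 0, "fingers": 1}
    - {"dx": 0, "dy": 0, "dz": 70, "ax": 0, "ay": 0, "az": 0, "fingers": 1}
    - {"dx": 0, "dy": 0, "dz": 105, "ax": 0, "ay": 0, "az": 0, "fingers": 1}
    - {"dx": 0, "dy": 0, "dz": 140, "ax": 0, "ay": 0, "az": 0, "fingers": 1}
    - {"dx": 0, "dy": 0, "dz": 160, "ax": 0, "ay": 0, "az": 0, "fingers": 1}
    - {"dx": 0, "dy": 0, "dz": 160, "ax": 0, "ay": 0, "az": 0, "fingers": 1}
    - {"dx": 0, "dy": 0, "dz": 160, "ax": 0, "ay": 0, "az": 0, "fingers": 1}

```text
t: 7.0
ee_pos: [478.5, 215.2, 166.0]
tool_rot: [0.146, 0.989, -0.0, -0.001]
ft_force: [0.5, 0.2, 0.3]
grip_width: -0.1
finger_force: 0.0
```

Run:
```python
from h import *
s=r.observe(); print(s["t"],s["ee_pos"],s["ft_force"])
cv2.imwrite("pics/w3.png",optics.camera("wrist")["color"])
```

```text
7.0 [478.52121356 215.2257926  166.00791936] [0.4652658  0.21906241 0.29306987]
```

View pics/w3.png

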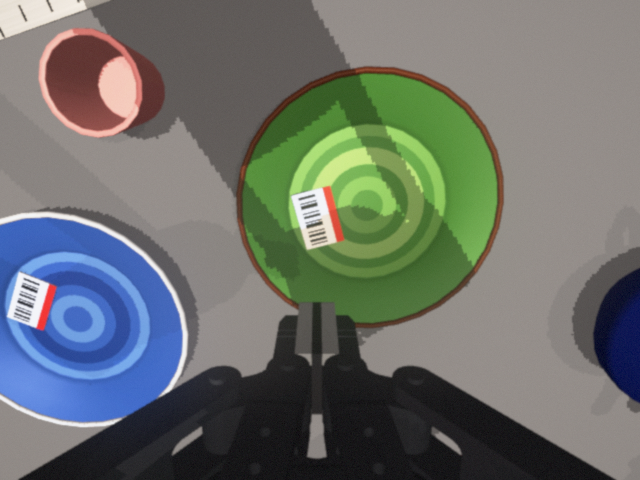

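The label, at about (318,217), lies on the plate without a visible gap. The plate looks undisturbed and the hand is clear.

```bash
python3 -c "
from bench import r
print(r.job_done())"
```

```text
the job is handed in; nothing more can be done
None
```

I pressed the green plate's label down until it stopped moving at about 13 N, then lifted the hand about 160 mm clear; the plate looked undisturbed in the last picture. I handed the job in at about 7 s, but no verdict came back.

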